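# Turn a cover over on the stepped block and push it home

### The job

The shallow metal cover lies plain back up on the low deck of the stepped block, one long edge hanging out over the open side. Turn it over onto the black raised deck so that its recessed face looks up, then push it squarely home, flat against the steel fence at the back of that deck. Let go of it and leave the basket, the lever blank and the hand tool where they are.

Things in the scene. Friction and masses are not known exactly. Their poses are not given: they have to be found in the camera images.
- block: Stepped grey block fixed to the bench, 190 mm along y. Origin: on the bench straight below the step's face, mid-length. x runs across the step from the low deck (open side, on the robot's right) to the raised deck, z up. Low deck: x -66 to 0, top at 70 mm. Black raised deck: x 0 to 127, top at 80 mm. Steel fence bar: x 127 to 150, top at 95 mm.
- step (a point): Middle of the upper edge of the 10 mm step (block x 0, y 0, height 80 mm); axes as the block's. A cover whose hanging edge is raised and pushed this way stops against the step, tips up about it and falls over onto the raised deck, coming to rest with its near edge close to the step.
- home (a point): Middle of the foot of the fence's near face (block x 127 mm, y 0, height 80 mm); axes as the block's. The turned cover belongs with its long edge against this face: its centre then 50 mm short of it (block x 77 mm) and 84 mm above the bench, about mid-length of the fence.
- cover: Loose aluminium pan 100 (x) by 150 (y) by 8 mm, 0.2 to 0.35 kg, origin at its very centre. z points out of the plain back: up at the start, down when turned. Recessed face: rim 10 mm wide, 4 mm deep, two 22 mm bosses as high. Starts on the low deck, long edges nearly parallel to the step, far edge 1 to 7 mm short of it, near edge hanging 35 to 41 mm out with free space below.
- basket: Bystander: loose wire basket 160 mm (x) by 200 mm (y), 100 mm high to the rim and 160 mm to the top of its handle, with steel blanks in it, 0.9 kg; origin at the centre of its underside. Stands to the robot's left of the block.
- blank: Bystander: flat dark steel lever blank about 150 mm long and 6 mm thick, lying on the bench to the robot's right of the block; origin at the middle of its shank, underside.
- file: Bystander: hand tool like a screwdriver, 200 mm long, lying on the bench to the robot's right of the block; origin near its middle.
Things that resemble listed ones, but are neither listed nor needed, are in the scene too. Of the things shaped like the cover, the aluminium one is meant.

How it is judged:
On the way:
1. the cover lies turned over on the raised deck (angle between cover's own z axis and vertical above 3.05 rad and z of cover in the frame of block between 0.08 and 0.09 m), for 0.2 s.
At the end, for the whole second after the job is handed in: The cover lies flat on the raised deck, recessed face up, its long edge against the fence within 4.5 mm and 0.05 rad, its centre within 35 mm of the deck's middle along the fence, at rest and released (angle between cover's own z axis and vertical above 3.08 rad and z of cover in the frame of block between 0.081 and 0.087 m and x of cover in the frame of block between 0.0725 and 0.08 m and y of cover in the frame of block between -0.035 and 0.035 m and angle between the x axis of cover and the x axis of block, either way round below 0.05 rad and linear speed of cover below 0.01 m/s); the robot touches nothing.
It fails at once if the basket is moved by more than 20 mm (distance of basket from where it was at the start of the episode above 0.02 m).
It fails at once if the lever blank is moved by more than 20 mm (distance of blank from where it was at the start of the episode above 0.02 m).
It fails at once if the hand tool is moved by more than 20 mm (distance of file from where it was at the start of the episode above 0.02 m).
It also fails if it takes over 40 s, if anything falls off the work surface, if the arm or the gripper's body presses on something with over 40 N, if the wrist force passes 120 N, or if a joint passes its speed limit or range.

### The arm

A 7-joint arm with a two-finger parallel gripper is mounted at the origin on the work surface. World frame = base frame: x ahead of the robot, y to its left, z up, the work surface at z = 0. Lengths are in m, angles in rad, forces in N, time in s.
With the tool pointing down it reaches from about 0.4 to 0.85 m from the base axis. Payload 10.4 kg.
Tool frame: the origin (TCP) lies between the finger pads; the fingertips stand 19 mm ahead of it and the grasp point (between the pads) is the TCP (manip.tips_ahead is the distance from the TCP to the fingertips, in m); z points along the fingers, y is the line along which they close (so a half turn about z gives the same grasp; the last joint's range is limited). The gripper opens to 85 mm and grips with 20 to 120 N. Pads are 22 mm wide; open, the fingers measure 114 mm over their backs; the gripper's body (76 mm by 85 mm) begins 54 mm behind the grasp point. The pads swing forward as they close: fully open they stand 13 mm farther back than shut.
Start: joints at [-1.317, 0.332, -0.065, 1.46, 0.022, 1.35, -0.088], TCP at [0.171, 0.601, 0.218] pointing down, gripper open.
Joint ranges: [-2.6, 2.6], [-0.5, 2.12], [-1.47, 1.34], [0.16, 2.42], [-1.27, 4.41], [0.06, 2.06], [-2.6, 2.6]. Speed limits (rad/s): [2.22, 2.22, 2.79, 2.79, 3.14, 3.14, 3.14].

### API

Orientations are given as a unit quaternion [x, y, z, w].
In Python, from workcell import manip, viewer gives the robot as it stands.
- The arm moves only by the tool arm_command, never from a script. Its argument "series" is text: rows parted by semicolons, each of 5 numbers parted by spaces: the closure, from 0 (fully open) to 1 (shut), then the shift along the tool's x, y, z normalised to -1 to 1, where 1 is 0.4 m, then the turn about the tool's z normalised to -1 to 1, where 1 is 180 degrees. In form: jaw tx ty tz spin; .... A call has exactly 10 rows; each row shifts and turns the commanded pose from where the row before left it, along the tool's axes as they then stand; what a row does not reach is not made up. A row lasts 1/8 s, in which the tool goes at most 62.5 mm and 10.7 degrees, less where a joint would pass 70% of its speed; a pose out of reach is approached as far as the arm can. A call with a number of a shift or a turn outside -1 to 1 is refused whole. A call with a gripper value outside its range is refused whole. The fingers move at their own pace and stop on an object; "newtons" is the grip in N (left out, the last holds). Time passes only in rows, so rows that do not move let the fingers close, or fill a call up. It gives the time, the measured TCP pose, the force, the opening and the grip force at its end, in the units of the state.
- manip.get_obs(): the state, without advancing time (a new reading comes with each control period).
- viewer.camera(name): name is "scene" or "top" or "wrist"; returns a dict with "pixels" (420x560x3 uint8, red, green, blue), "intrinsics" (3x3 intrinsics, pixels), "extrinsics" (4x4, takes a point from world to camera coordinates). Camera axes: x right, y up, looking along -z (the intrinsics and any distortion apply to the point x, -y, -z); pixel columns grow to the right and rows downward; lengths in m; the calibration is good to about 2 mm. A picture is of the moment at which its call begins. There is no depth.
- manip.hand_in(): hands the job in; it is judged then, once.
The state is a dict: "clock": time; "joint_pos": joint angles; "joint_velocities": joint speeds; "tau": joint torques, N m; "position": TCP position; "ee_rot": TCP orientation; "ft_force": force on the tool from outside, world axes, zero at the start; "torque": the same for the moment, N m; "grip_width": opening from 0.0 (shut) to 1.0 (fully open); "grasp_force": force on a finger pad.
Only numpy, scipy, OpenCV 4.12 (cv2) and the standard library are available. Lean on these libraries where they do the work, as an engineer would, in place of code of your own. Each camera call takes 0.05 s, during which the arm holds its last target. There are 200 camera calls.

## Working session

There is one attempt and no reset: what is moved stays moved. The work goes in short steps, Python scripts to look and compute and a tool call to move; the robot and the scene stay as the last step left them, time stands still between calls to the robot, and variables do not carry over. Pictures are saved under pics/ and viewed, at most 10 in all, crops included, and the job is handed in when it is done.

Besides the shell and the picture viewer there is one more tool, called after "Emit:" by a JSON object that holds its "api" and its "payload", one argument or row to a line. arm_command: Moves the arm, as the interface text tells. Scaled input: -1 to 1 covers 0.4 m each way for a shift and 180 degrees each way for a turn. Its arguments: {"type":"object","properties":{"series":{"type":"string"},"newtons":{"type":"number"}},"required":["series"]}

```bash
ls; mkdir -p pics; python3 - <<'E'
from workcell import manip, viewer
import cv2,numpy as np
np.set_printoptions(precision=4,suppress=True)
o=manip.get_obs();print(o)
for n in("scene","top"):
    d=viewer.camera(n);cv2.imwrite(f"pics/{n}0.png",d["pixels"][:,:,::-1]);print(n,d["intrinsics"],d["extrinsics"],d.keys())
E
```

```text
pics
{'clock': 0.0, 'joint_pos': array([-1.3166,  0.3328, -0.0647,  1.4609,  0.0216,  1.3499, -0.0885]), 'joint_velocities': array([-0.0017,  0.0014,  0.0018,  0.0003,  0.0006,  0.0003, -0.0002]), 'tau': array([  0.0006, -62.5454,   0.0494, -39.1588,   0.0163,   0.0101,
        -0.    ]), 'position': array([0.1707, 0.6008, 0.2172]), 'ee_rot': array([ 0.1379,  0.9904, -0.0007, -0.0001]), 'ft_force': array([ 0.3614,  0.5031, -0.7887]), 'torque': array([-0.0289,  0.0063, -0.049 ]), 'grasp_force': 0.0, 'grip_width': 0.9999842886544105}
scene [[399.3201   0.     281.4943]
 [  0.     399.3201 210.498 ]
 [  0.       0.       1.    ]] [[-0.3196  0.9474  0.0174  0.2143]
 [-0.7351 -0.2595  0.6264  0.3844]
 [ 0.5979  0.1874  0.7793 -1.7909]
 [ 0.      0.      0.      1.    ]] dict_keys(['pixels', 'intrinsics', 'extrinsics'])
top [[476.2248   0.     278.008 ]
 [  0.     476.2248 210.5817]
 [  0.       0.       1.    ]] [[-0.0085 -0.9997  0.0248 -0.0516]
 [ 0.9937 -0.0057  0.1119 -0.6104]
 [-0.1117  0.0256  0.9934 -1.5163]
 [ 0.      0.      0.      1.    ]] dict_keys(['pixels', 'intrinsics', 'extrinsics'])
```

View pics/scene0.png

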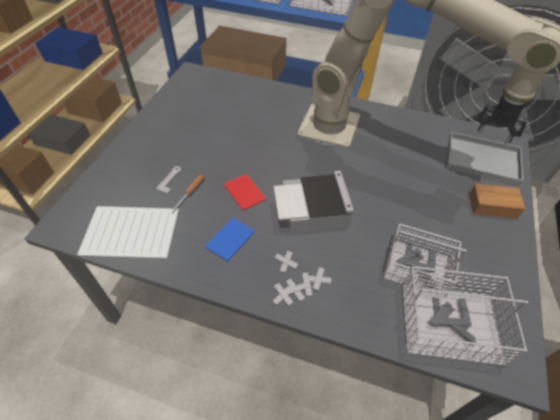

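View pics/top0.png

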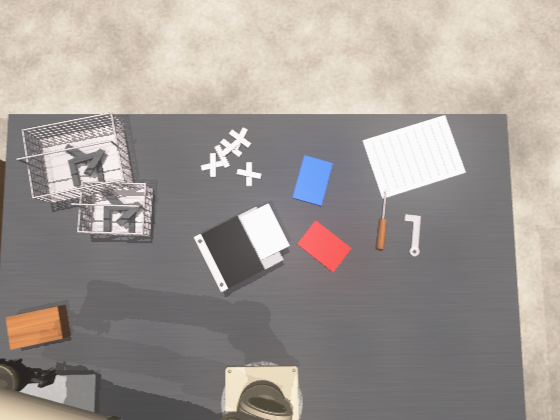

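The scene view shows the block at about (312,197), with the light cover on its low deck at (292,200). In the top view the block is at (243,248) and the cover at (266,230).

Things shaped like the cover, in top-view pixels:
- **Red plate (324,246):** on the bench.
- **Blue plate (313,180):** on the bench.
- **Light metal plate (266,230):** on the low deck.

Only the light metal plate is bare aluminium, and it hangs over the open side, so it fits the description. I'll confirm it in a crop.

```bash
python3 - <<'E'
import cv2,numpy as np
a=cv2.imread("pics/top0.png")[190:310,180:310];b=cv2.imread("pics/scene0.png")[155:240,260:365]
a=cv2.resize(a,(400,369),interpolation=cv2.INTER_CUBIC);b=cv2.resize(b,(400,324),interpolation=cv2.INTER_CUBIC)
b=cv2.copyMakeBorder(b,0,45,0,0,cv2.BORDER_CONSTANT);cv2.imwrite("pics/crop1.png",np.hstack([a,b]))
E
```

```text
(no output)
```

View pics/crop1.png

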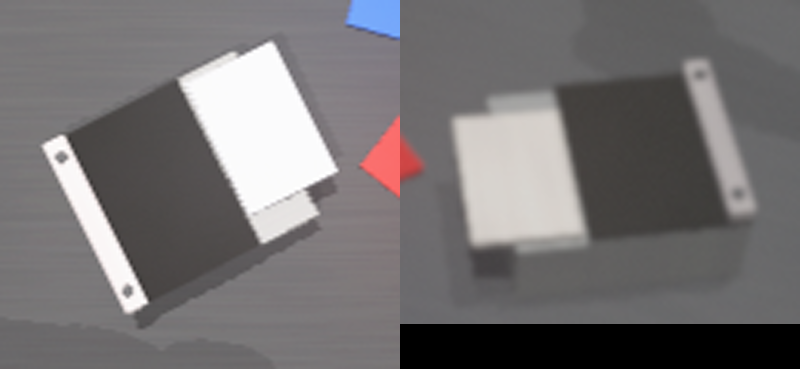

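The crop confirms it: the bare aluminium plate lies plain back up on the low deck and overhangs the open side. The black deck and the fence are to its left. Next I'll measure.

```bash
cat > h.py <<'E'
import cv2,numpy as np
from workcell import manip, viewer
np.set_printoptions(precision=4,suppress=True)
def proj(d):
    return d["intrinsics"]@np.diag([1,-1,-1])@d["extrinsics"][:3]
def ray(d,p,z):
    P=proj(d);u,v=p
    A=np.array([P[0]-u*P[2],P[1]-v*P[2]])
    return np.linalg.solve(A[:,:2],-A[:,2]*z-A[:,3])
def tri(d1,p1,d2,p2):
    X=cv2.triangulatePoints(proj(d1),proj(d2),np.array(p1,float).reshape(2,1),np.array(p2,float).reshape(2,1)).ravel()
    return X[:3]/X[3]
def quad(mask,seed=None):
    cs,_=cv2.findContours(mask.astype(np.uint8),cv2.RETR_EXTERNAL,cv2.CHAIN_APPROX_NONE)
    c=max(cs,key=cv2.contourArea); h=cv2.convexHull(c)
    for e in np.arange(1,12,.25):
        q=cv2.approxPolyDP(h,e,True)[:,0]
        if len(q)<=4: break
    # refine: fit line to the contour points near each side's middle
    L=[]
    pts=c[:,0].astype(float)
    for i in range(len(q)):
        a,b=q[i].astype(float),q[(i+1)%len(q)].astype(float);t=(b-a)/np.linalg.norm(b-a);n=np.array([-t[1],t[0]])
        s=(pts-a)@t;k=(s>.15*np.linalg.norm(b-a))&(s<.85*np.linalg.norm(b-a))&(abs((pts-a)@n)<2.5)
        vx,vy,x,y=cv2.fitLine(pts[k].astype(np.float32),cv2.DIST_HUBER,0,.01,.01).ravel()
        L.append(np.cross([x,y,1],[x+vx,y+vy,1]))
    r=[np.cross(L[i-1],L[i]) for i in range(len(q))]
    return np.array([x[:2]/x[2] for x in r]),cv2.contourArea(c)
E
python3 - <<'E'
from h import *
for n,(x0,y0,x1,y1) in dict(top=(185,195,300,300),scene=(268,165,360,232)).items():
    d=viewer.camera(n);im=d["pixels"].astype(int);m=np.zeros(im.shape[:2],bool);m[y0:y1,x0:x1]=1
    s=im.sum(2)/3
    print(n,"samples",[im[p] for p in ([(230,266),(265,272),(250,238),(262,212),(290,255)] if n=="top" else [(200,292),(182,295),(195,325),(190,344),(225,315)])])
    for t in (165,200,235):
        q,a=quad(m&(s>t));print("bright",t,a,q.tolist())
    q,a=quad(m&(s<65));print("dark",a,q.tolist(),[ray(d,p,.08) for p in q])
E
```

```text
top samples [array([251, 251, 252]), array([210, 206, 203]), array([83, 79, 79]), array([250, 248, 247]), array([122, 120, 121])]
bright 165 1781.0 [[268.14857809346375, 203.59746472401366], [288.01093808457745, 241.85730605674414], [266.37358583467517, 271.5956183429447], [237.21797257169334, 213.9468177598665]]
bright 200 1703.5 [[268.61490411231273, 203.95828515196416], [287.3298859927731, 242.84893685048985], [266.7038734777985, 271.06889760160965], [237.67123426363344, 214.0126941138345]]
bright 235 1429.5 [[267.6212895326657, 204.50802442931175], [288.60710512502976, 244.9319204397058], [261.0651423301855, 258.9173590550431], [239.24972038448416, 216.38567400256287]]Traceback (most recent call last):
  File "<stdin>", line 8, in <module>
  File "h.py", line 15, in quad
    c=max(cs,key=cv2.contourArea); h=cv2.convexHull(c)
ValueError: max() iterable argument is empty
```

```bash
cat >> h.py <<'E'
def find(d,box,lo,hi,k=4,morph=0):
    x0,y0,x1,y1=box;g=d["pixels"][y0:y1,x0:x1].mean(2).astype(np.float32)
    g=cv2.resize(g,None,fx=k,fy=k,interpolation=cv2.INTER_CUBIC)
    m=((g>lo)&(g<hi)).astype(np.uint8)
    if morph: m=cv2.morphologyEx(m,cv2.MORPH_OPEN,np.ones((morph,morph),np.uint8))
    q,a=quad(m);return (q+.5)/k-.5+[x0,y0],a/k/k
E
python3 - <<'E'
from h import *
T=viewer.camera("top");S=viewer.camera("scene")
g=S["pixels"].mean(2)
print("scene row",g[195,268:360:3].round(),"col",g[168:235:3,315].round());print("top row", T["pixels"].mean(2)[250,190:300:3].round())
for n,d,box,ths in(("top",T,(185,195,300,300),(90,100)),("scene",S,(268,165,360,232),(75,85))):
    for t in ths:
        q,a=find(d,box,-50,t,morph=9);w=np.array([ray(d,p,.08) for p in q])
        print(n,t,a,q.round(1).tolist(),w.tolist(),np.linalg.norm(w-np.roll(w,-1,0),axis=1))
for n,d,box,t,z in(("top",T,(225,195,300,280),230,.078),("scene",S,(268,165,308,232),190,.078),("scene",S,(268,165,308,232),205,.078)):
    q,a=find(d,box,t,400,morph=9);w=np.array([ray(d,p,z) for p in q])
    print("cover",n,t,a,q.round(1).tolist(),w.tolist(),np.linalg.norm(w-np.roll(w,-1,0),axis=1))
E
```

```text
scene row [109. 109. 133. 207. 208. 208. 208. 209. 209. 208. 208. 207. 131.  66.
  67.  66.  66.  65.  65.  63.  63.  63.  62.  62.  80. 172. 175. 124.
 106. 106. 105.] col [ 97.  98.  97.  66.  64.  64.  65.  65.  65.  66.  65.  65.  65.  65.
  65.  65.  68.  97.  97.  98.  96.  95. 104.]
top row [121. 121. 122. 127. 248. 249. 228.  72.  72.  73.  74.  74.  76.  76.
  77.  78.  79.  80.  81.  82.  83.  84. 238. 251. 251. 251. 251. 251.
 251. 251. 167.  95. 100. 116. 127. 127. 126.]
top 90 2500.90625 [[236.4, 216.1], [263.0, 268.9], [227.6, 294.4], [201.9, 232.9]] [[0.588348824344548, 0.0763285443268021], [0.42222394454782947, -0.00646812564056181], [0.3451029920520208, 0.10327225087303425], [0.5358211665305501, 0.1843883945043383]] [0.1856 0.1341 0.2073 0.1202]Traceback (most recent call last):
  File "<stdin>", line 7, in <module>
  File "h.py", line 34, in find
    q,a=quad(m);return (q+.5)/k-.5+[x0,y0],a/k/k
        ~~~~^^^
  File "h.py", line 25, in quad
    vx,vy,x,y=cv2.fitLine(pts[k].astype(np.float32),cv2.DIST_HUBER,0,.01,.01).ravel()
              ~~~~~~~~~~~^^^^^^^^^^^^^^^^^^^^^^^^^^^^^^^^^^^^^^^^^^^^^^^^^^^^
cv2.error: OpenCV(4.12.0) /io/opencv/modules/imgproc/src/linefit.cpp:50: error: (-215:Assertion failed) count > 0 in function 'fitLine2D_wods'
```

```bash
python3 - <<'E'
from h import *
T=viewer.camera("top");S=viewer.camera("scene")
def show(n,d,box,lo,hi,z,morph=9):
    q,a=find(d,box,lo,hi,morph=morph);w=np.array([ray(d,p,z) for p in q])
    print(n,round(a),q.round(1).tolist(),w.round(4).tolist(),np.linalg.norm(w-np.roll(w,-1,0),axis=1));return q
a=[]
for f in (
 lambda:show("deck S",S,(268,165,360,232),-50,82,.08),
 lambda:show("fence T",T,(185,225,237,300),185,400,.095,5),
 lambda:show("fence S",S,(330,165,360,222),140,400,.095,5),
 lambda:show("cover T",T,(225,195,300,280),230,400,.078),
 lambda:show("cover S",S,(268,165,308,232),200,400,.078)):
    try:a.append(f())
    except Exception as e:print(e)
E
```

```text
deck S 1409 [[333.2, 173.7], [346.0, 214.3], [310.2, 217.5], [301.1, 177.2]] [[0.369, 0.1004], [0.5422, 0.1885], [0.5964, 0.0767], [0.4263, -0.0073]] [0.1943 0.1243 0.1897 0.122 ]
OpenCV(4.12.0) /io/opencv/modules/imgproc/src/linefit.cpp:50: error: (-215:Assertion failed) count > 0 in function 'fitLine2D_wods'

fence S 249 [[333.9, 170.1], [340.1, 170.6], [353.3, 210.1], [346.4, 210.1]] [[0.365, 0.1003], [0.3598, 0.1225], [0.5285, 0.2088], [0.5364, 0.1865]] [0.0228 0.1895 0.0237 0.1918]
cover T 1477 [[268.0, 203.8], [288.5, 245.1], [260.7, 258.9], [238.9, 216.2]] [[0.6271, -0.0234], [0.496, -0.087], [0.4534, 0.0004], [0.5881, 0.0688]] [0.1458 0.0973 0.151  0.1001]
cover S 796 [[299.7, 184.2], [306.3, 214.9], [279.3, 217.1], [275.0, 187.0]] [[0.4601, -0.0025], [0.5884, 0.0606], [0.6283, -0.0235], [0.503, -0.0826]] [0.1429 0.0931 0.1385 0.0909]
```

```bash
python3 - <<'E'
from h import *
T=viewer.camera("top");S=viewer.camera("scene")
t=[[268.0,203.8],[288.5,245.1],[260.7,258.9],[238.9,216.2]];s=[[279.3,217.1],[275.0,187.0],[299.7,184.2],[306.3,214.9]]
X=np.array([tri(T,a,S,b) for a,b in zip(t,s)]);print(X,X.mean(0))
X=np.array([tri(T,a,S,b) for a,b in zip([[236.4,216.1],[263.0,268.9]],[[310.2,217.5],[301.1,177.2]])]);print("step",X,X.mean(0))
E
```

```text
[[ 0.6272 -0.0236  0.0766]
 [ 0.4959 -0.0865  0.0694]
 [ 0.4539 -0.0012  0.0721]
 [ 0.5887  0.0654  0.0797]] [ 0.5414 -0.0115  0.0745]
step [[ 0.5893  0.0763  0.071 ]
 [ 0.4225 -0.0072  0.076 ]] [0.5059 0.0345 0.0735]
```

Emit:
{"api": "arm_command", "payload": {
  "series": "0 0 0 0 0.053; 0 0 0 0 0.053; 0 0 0 0 0.053; 0 0 0 0 0.053; 0 0 0 0 0.052; 0 -0.125 0.009 0 0; 0 -0.125 0.009 0 0; 0 -0.125 0.009 0 0; 0 -0.125 0.009 0 0; 0 -0.125 0.009 0 0"
}}

```text
clock: 1.7
position: [0.2997, 0.3843, 0.2182]
ee_rot: [0.525, 0.851, 0.0, -0.0]
ft_force: [0.7, -0.1, -0.1]
grip_width: 0.997
grasp_force: 0.0
```

Emit:
{"api": "arm_command", "payload": {
  "series": "0 -0.14 0.009 0 0; 0 -0.14 0.009 0 0; 0 -0.14 0.009 0 0; 0 -0.14 0.009 0 0; 0 -0.14 0.009 0 0; 0 -0.14 0.009 0 0; 0 -0.14 0.009 0 0; 0 -0.14 0.009 0 0; 0 -0.14 0.009 0 0; 0 -0.13 0.009 0 0"
}}

```text
clock: 2.95
position: [0.5811, -0.0967, 0.2183]
ee_rot: [0.525, 0.851, 0.0, 0.0]
ft_force: [1.2, 1.3, -0.0]
grip_width: 1.005
grasp_force: 0.0
```

```bash
python3 - <<'E'
from h import *
o=manip.get_obs();print(o["position"],o["ft_force"],o["joint_pos"])
W=viewer.camera("wrist");cv2.imwrite("pics/w1.png",W["pixels"][:,:,::-1]);print(W["extrinsics"],W["intrinsics"][0])
E
```

```text
[ 0.5811 -0.0967  0.2183] [ 1.2038  1.2602 -0.0163] [-0.5239  0.2994  0.7534  1.5954 -0.2097  1.3291  0.7226]
[[ 0.8938  0.4484  0.0009 -0.4753]
 [-0.4245  0.8468 -0.3205  0.3713]
 [-0.1445  0.2861  0.9472 -0.2698]
 [ 0.      0.      0.      1.    ]] [333.9122   0.     275.4216]
```

View pics/w1.png

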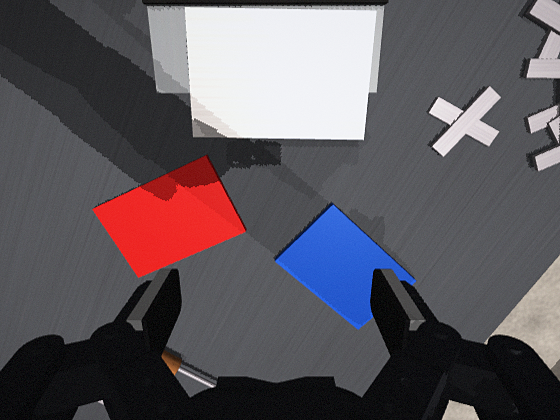

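The wrist view shows the cover's near edge from (192,138) to (363,139) and the dark step line at about row 4, with the red and blue plates on the bench. I'll cast these points to world coordinates.

```bash
python3 - <<'E'
from h import *
W=viewer.camera("wrist");g=W["pixels"].mean(2)
print("col280",g[0:14,280].round(),g[132:146,280].round(),"row100",g[100,186:198].round(),g[100,362:374].round())
q,a=find(W,(150,0,400,160),215,400,morph=9)
w=np.array([ray(W,p,.078) for p in q]);print(q,w,w.mean(0),np.linalg.norm(w-np.roll(w,-1,0),axis=1))
st=np.array([ray(W,p,.08) for p in([160,4.5],[370,4.5])]);print("step",st)
th=np.arctan2(*(st[1]-st[0])[::-1]);print(np.degrees(th))
R=manip.get_obs()
ex=np.array([-np.sin(np.radians(26.6)),np.cos(np.radians(26.6))]);ey=np.array([-ex[1],ex[0]])
o=R["position"][:2]
print("cover rel TCP (x,y tool)",(w-o)@ex,-(w-o)@ey,"step",(st-o)@ex)
E
```

```text
col280 [240. 238. 242. 241. 240. 240. 238. 240. 240. 240. 241. 239. 239. 241.] [69. 75. 75. 72. 72. 73. 70. 86. 86. 89. 55. 45. 48. 45.] row100 [ 79.  82.  73.  81.  71.  79. 164. 236. 226. 222. 222. 221.] [242. 243. 244. 244. 242. 243. 249. 255.  72.  94.  89.  88.]
[[379.5475  -0.375 ]
 [366.125  130.3101]
 [218.5664 128.806 ]
 [193.6184 115.6684]
 [185.4977  -0.375 ]] [[ 0.5879  0.0648]
 [ 0.6305 -0.0251]
 [ 0.5147 -0.081 ]
 [ 0.4911 -0.0803]
 [ 0.453  -0.0019]] [ 0.5355 -0.0247] [0.0996 0.1286 0.0236 0.0872 0.1504]
step [[ 0.4372 -0.0139]
 [ 0.5827  0.0581]]
26.324814403904504
cover rel TCP (x,y tool) [0.1453 0.0458 0.0476 0.0588 0.146 ] [ 0.0805  0.0784 -0.0502 -0.071  -0.07  ] step [0.1424 0.1416]
```

Emit:
{"api": "arm_command", "payload": {
  "series": "0 0 0.01 0.074 0; 0 0 0 0.074 0; 0 0 0 0.074 0; 0 0 0 0.074 0; 0 0 0 0.074 0; 0 0.02 0 0 0; 0 0.02 0 0 0; 0 0.02 0 0 0; 0 0 0 0 0; 0 0 0 0 0"
}}

```text
clock: 4.3
position: [0.5733, -0.0719, 0.0705]
ee_rot: [0.525, 0.851, 0.0, 0.0]
ft_force: [0.4, 0.0, 0.2]
grip_width: 1.0
grasp_force: 0.0
```

```bash
python3 - <<'E'
from h import *
W=viewer.camera("wrist");cv2.imwrite("pics/w2.png",W["pixels"][:,:,::-1])
o=manip.get_obs();print(o["position"],o["ft_force"])
E
```

```text
[ 0.5732 -0.072   0.0703] [-0.3568  0.4659 -0.0477]
```

View pics/w2.png

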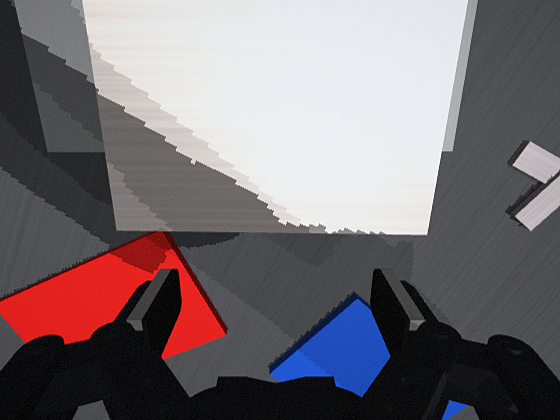

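Emit:
{"api": "arm_command", "payload": {
  "series": "0 0.0075 0 0 0; 0 0.0075 0 0 0; 0 0.0075 0 0 0; 0 0.0075 0 0 0; 0 0.0025 0 0 0; 0 0.0025 0 0 0; 0 0.0025 0 0 0; 0 0 0 0 0; 0 0 0 0 0; 0 0 0 0 0"
}}

```text
clock: 5.6
position: [0.5663, -0.0585, 0.07]
ee_rot: [0.525, 0.851, 0.0, -0.0]
ft_force: [-0.6, 0.4, -1.0]
grip_width: 0.999
grasp_force: 0.0
```

Emit:
{"api": "arm_command", "payload": {
  "series": "0 0.0025 0 0 0; 0 0.0025 0 0 0; 0 0.0025 0 0 0; 0 0.0025 0 0 0; 0 0 0 0 0; 0 0 0 0 0; 0 0 0 0 0; 0 0 0 0 0; 0 0 0 0 0; 0 0 0 0 0"
}}

```text
clock: 6.85
position: [0.5645, -0.0549, 0.07]
ee_rot: [0.525, 0.851, 0.0, -0.0]
ft_force: [0.6, -0.0, -0.6]
grip_width: 1.004
grasp_force: 0.0
```

```bash
python3 - <<'E'
from h import *
W=viewer.camera("wrist");cv2.imwrite("pics/w3.png",W["pixels"][:,:,::-1])
o=manip.get_obs();print(o["position"],o["ft_force"])
g=W["pixels"].mean(2);print(g[225:262:1,290].round())
E
```

```text
[ 0.5646 -0.0549  0.07  ] [-0.2214  0.7882  0.5571]
[249. 163.  90. 105. 100. 101. 102. 105. 103.  98. 102. 102.  99. 100.
  99. 100.  96.  95.  96. 100.  95.  98. 101. 104.  98.  99.  98.  95.
 102. 100.  98. 103. 109. 100. 105. 100.  99.]
```

View pics/w3.png

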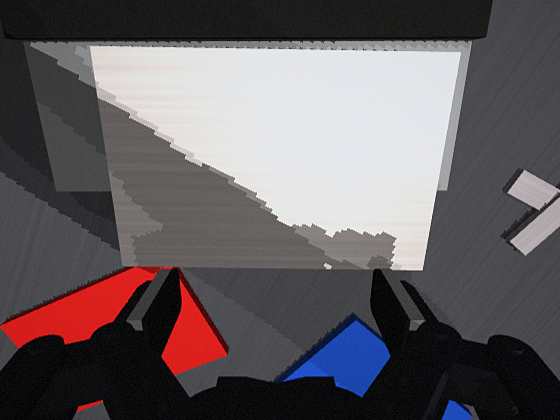

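The near edge is now at row 268, level with the front of the fingers. The far edge (row 46) is still a few mm short of the step (row 40). I'll compute both gaps.

```bash
python3 - <<'E'
from h import *
W=viewer.camera("wrist");o=manip.get_obs()["position"][:2]
ex=np.array([-np.sin(np.radians(26.6)),np.cos(np.radians(26.6))])
for n,p,z in(("near L",(125,266),.078),("near R",(420,270),.078),("far L",(92,46),.078),("far R",(460,52),.078),("step",(100,41),.08),("step",(450,37),.08)):print(n,(ray(W,p,z)-o)@ex)
E
```

```text
near L -0.0014536033308649207
near R -0.0036952164216439115
far L 0.09899893516815961
far R 0.0968208396642877
step 0.10058015105336447
step 0.10206308896584194
```

Emit:
{"api": "arm_command", "payload": {
  "series": "0 0.005 0 0 0; 0 0.005 0 0 0; 0 0.005 0 0 0; 0 0.0025 0 0 0; 0 0.0025 0 0 0; 0 0 0 0 0; 0 0 0 0 0; 0 0 0 0 0; 0 0 0 0 0; 0 0 0 0 0"
}}

```text
clock: 8.2
position: [0.5609, -0.0477, 0.07]
ee_rot: [0.525, 0.851, 0.0, -0.0]
ft_force: [-0.2, -0.4, 0.9]
grip_width: 1.004
grasp_force: 0.0
```

```bash
python3 - <<'E'
from h import *
W=viewer.camera("wrist");S=viewer.camera("scene");ob=manip.get_obs();o=ob["position"];print(o,ob["ft_force"])
ex=np.array([-np.sin(np.radians(26.6)),np.cos(np.radians(26.6)),0]);ey=np.array([-ex[1],ex[0],0])
def pj(d,X): v=proj(d)@np.append(X,1);return v[:2]/v[2]
for dy in(-.0425,.0425):
  for dx in(-.011,.011):
    for dz in(-.019,-.006,.02):print(dx,dy,dz,pj(W,o+ex*dx-ey*dy+[0,0,dz]))
b=cv2.resize(S["pixels"][150:250,235:345],(440,400),interpolation=cv2.INTER_CUBIC);a=cv2.resize(W["pixels"],(360,270));a=cv2.copyMakeBorder(a,0,130,0,0,cv2.BORDER_CONSTANT)
cv2.imwrite("pics/c4.png",np.hstack([a,b])[:,:,::-1])
E
```

```text
[ 0.5609 -0.0477  0.07  ] [-0.6493 -1.2269 -0.4677]
-0.011 -0.0425 -0.019 [204.6727 257.5198]
-0.011 -0.0425 -0.006 [199.9376 268.6783]
-0.011 -0.0425 0.02 [188.2699 296.1737]
0.011 -0.0425 -0.019 [202.0477 222.7229]
0.011 -0.0425 -0.006 [196.9411 231.9022]
0.011 -0.0425 0.02 [184.2483 254.718 ]
-0.011 0.0425 -0.019 [349.3502 257.5432]
-0.011 0.0425 -0.006 [354.3059 268.7019]
-0.011 0.0425 0.02 [366.5168 296.1973]
0.011 0.0425 -0.019 [352.1144 222.7511]
0.011 0.0425 -0.006 [357.46   231.9312]
0.011 0.0425 0.02 [370.7466 254.7485]
```

View pics/c4.png

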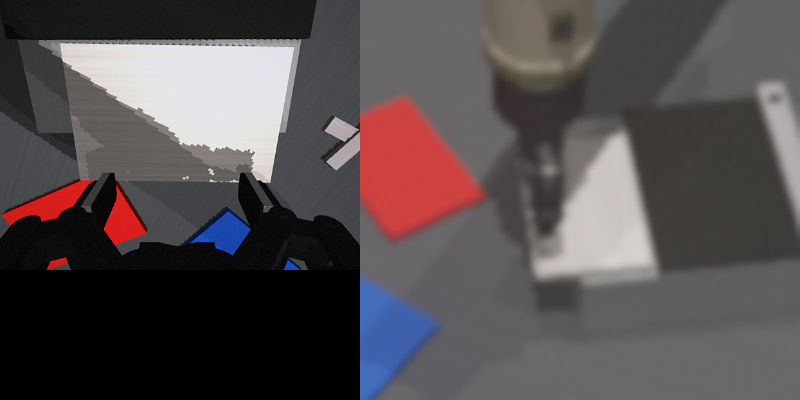

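The cover has not moved. In the wrist view its near edge is now at about row 283, but the fingertips still show at row 268. In the scene view the tip is at about (282,211), over the cover. The open tips may stand higher than I assumed, so I'll triangulate them.

```bash
python3 - <<'E'
from h import *
W=viewer.camera("wrist");S=viewer.camera("scene");o=manip.get_obs()["position"]
ex=np.array([-np.sin(np.radians(26.6)),np.cos(np.radians(26.6)),0]);ey=np.array([-ex[1],ex[0],0])
for p in((373,268),(380,268),(400,300)):
  for q in((282,211),(281,213)):
    X=tri(W,p,S,q);print(p,q,X,(X-o)@ex,-(X-o)@ey)
g=W["pixels"].mean(2)
print("edge",g[276:292,285].round())
print("finger col375",g[255:300:3,376].round(),"col 170",g[255:300:3,170].round())
E
```

```text
(373, 268) (282, 211) [ 0.6027 -0.0243  0.0821] 0.0022902996216042724 0.04780735332011603
(373, 268) (281, 213) [ 0.6066 -0.0266  0.0749] -0.0015537419835671275 0.05028963560792469
(380, 268) (282, 211) [ 0.6045 -0.023   0.0843] 0.0025441241833399886 0.0500328907610895
(380, 268) (281, 213) [ 0.6086 -0.0253  0.0772] -0.0012787747362520779 0.05261883970178736
(400, 300) (282, 211) [ 0.6135 -0.0232  0.0976] -0.0015977707458553684 0.05796534735065078
(400, 300) (281, 213) [ 0.6179 -0.0254  0.0913] -0.005575785429556359 0.060911700123579736
edge [208. 202. 211. 141.  92.  97.  81.  68.  68.  69.  69.  68.  69.  66.
  66.  71.]
finger col375 [129.  86.  92.  94. 100.   0.   2.   6.   4.   9.   7.  13.   5.   6.
  11.] col 170 [91. 93. 96. 93. 98. 39.  9.  4.  8.  6.  8. 12.  7.  2.  7.]
```

Emit:
{"api": "arm_command", "payload": {
  "series": "0.6 -0.025 0 0 0; 0.6 -0.025 0 0 0; 0.6 -0.025 0 0 0; 0.6 -0.01 0 0 0; 0.6 0 0 0 0; 0.6 0 0 0 0; 0.6 0 0 0 0; 0.6 0 0 0 0; 0.6 0 0 0 0; 0.6 0 0 0 0"
}}

```text
clock: 9.65
position: [0.5762, -0.0781, 0.07]
ee_rot: [0.525, 0.851, 0.0, -0.0]
ft_force: [-0.7, -0.8, 0.1]
grip_width: 0.398
grasp_force: 0.0
```

```bash
python3 - <<'E'
from h import *
W=viewer.camera("wrist");ob=manip.get_obs();o=ob["position"];print(o,ob["ft_force"],ob["grip_width"])
m=(W["pixels"].max(2)<40).astype(np.uint8);m[:150]=0
n,l,st,_=cv2.connectedComponentsWithStats(m);print([s.tolist() for s in st[1:] if s[4]>100])
r=np.array([np.argmax(m[:,c]) for c in range(140,421,5)]);print(r)
ex=np.array([-np.sin(np.radians(26.6)),np.cos(np.radians(26.6)),0]);ey=np.array([-ex[1],ex[0],0])
def pj(d,X): v=proj(d)@np.append(X,1);return v[:2]/v[2]
w=.0425*ob["grip_width"]
for dz in(-.02,-.01,0,.01,.02,.03):print(dz,[pj(W,o+ex*.011-ey*dy+[0,0,dz]).round(0) for dy in(-w,w)])
E
```

```text
[ 0.5762 -0.0781  0.07  ] [ 0.001   0.3179 -0.7636] 0.40208504992038135
[[0, 255, 553, 165, 39873]]
[311 310 222 219 313 219 318 317 315 310 304 301 288 275 244 220 220 220
 236 220 275 377 222 221 221 221 220 383 382 381 381 335 379 328 377 255
 272 291 308 266 268 272 285 299 303 308 314 316 317 318 313 310 309 309
 310 312 315]
-0.02 [array([247., 222.]), array([307., 222.])]
-0.01 [array([246., 229.]), array([309., 229.])]
0 [array([244., 237.]), array([311., 237.])]
0.01 [array([242., 245.]), array([313., 245.])]
0.02 [array([240., 255.]), array([315., 255.])]
0.03 [array([238., 266.]), array([318., 266.])]
```

Emit:
{"api": "arm_command", "payload": {
  "series": "0.6 0 0 0.025 0; 0.6 0 0 0.025 0; 0.6 0 0 0.025 0; 0.6 0.0125 0 0 0; 0.6 0.0125 0 0 0; 0.6 0.0025 0 0 0; 0.6 0.0025 0 0 0; 0.6 0.0025 0 0 0; 0.6 0.0025 0 0 0; 0.6 0 0 0 0"
}}

```text
clock: 10.95
position: [0.5701, -0.0659, 0.0401]
ee_rot: [0.525, 0.851, 0.0, 0.0]
ft_force: [1.7, -1.9, 0.1]
grip_width: 0.401
grasp_force: 0.8
```

```bash
cat >> h.py <<'E'
EX=np.array([-np.sin(np.radians(26.6)),np.cos(np.radians(26.6)),0]);EY=np.array([-EX[1],EX[0],0])
def edges():
    W=viewer.camera("wrist");ob=manip.get_obs();o=ob["position"];print(o,ob["ft_force"],"Fx",ob["ft_force"]@EX)
    g=W["pixels"].mean(2)
    for c in(275,290):
        print(c,[(r,int(g[r-1,c]),int(g[r+1,c]),round(float((ray(W,(c,r),.078)-o[:2])@EX[:2])*1000,1)) for r in range(1,330) if abs(g[r+1,c]-g[r-1,c])>45][:12])
    return W
E
python3 -c "
from h import *
edges()"
```

```text
[ 0.5701 -0.0658  0.0401] [ 0.5544 -0.9562  0.444 ] Fx -1.1032593682299767
275 [(227, 197, 137, 32.2), (228, 204, 81, 31.7), (229, 137, 90, 31.3)]
290 [(239, 193, 134, 27.1), (240, 205, 82, 26.7), (241, 134, 80, 26.3)]
```

Emit:
{"api": "arm_command", "payload": {
  "series": "0.6 0.0025 0 0 0; 0.6 0.0025 0 0 0; 0.6 0.0025 0 0 0; 0.6 0.0025 0 0 0; 0.6 0 0 0 0; 0.6 0 0 0 0; 0.6 0 0 0 0; 0.6 0 0 0 0; 0.6 0 0 0 0; 0.6 0 0 0 0"
}}

```text
clock: 12.25
position: [0.5686, -0.0623, 0.0402]
ee_rot: [0.525, 0.851, 0.0, 0.001]
ft_force: [3.7, -3.4, -0.5]
grip_width: 0.399
grasp_force: 2.4
```

Emit:
{"api": "arm_command", "payload": {
  "series": "0.6 0.0025 0 0 0; 0.6 0.0025 0 0 0; 0.6 0 0 0 0; 0.6 0 0 0 0; 0.6 0 0 0 0; 0.6 0 0 0 0; 0.6 0 0 0 0; 0.6 0 0 0 0; 0.6 0 0 0 0; 0.6 0 0 0 0"
}}

```text
clock: 13.5
position: [0.5686, -0.0624, 0.0406]
ee_rot: [0.526, 0.851, -0.0, 0.002]
ft_force: [8.1, -9.0, -1.2]
grip_width: 0.399
grasp_force: 5.6
```

```bash
python3 - <<'E'
from h import *
W=viewer.camera("wrist");ob=manip.get_obs();print(ob["position"],ob["ft_force"],ob["ft_force"]@EX,ob["torque"])
cv2.imwrite("pics/w5.png",W["pixels"][:,:,::-1])
E
```

```text
[ 0.5686 -0.0624  0.0406] [ 7.9623 -9.0491 -1.6547] -11.656486694647427 [-1.8124 -1.471   0.1705]
```

View pics/w5.png

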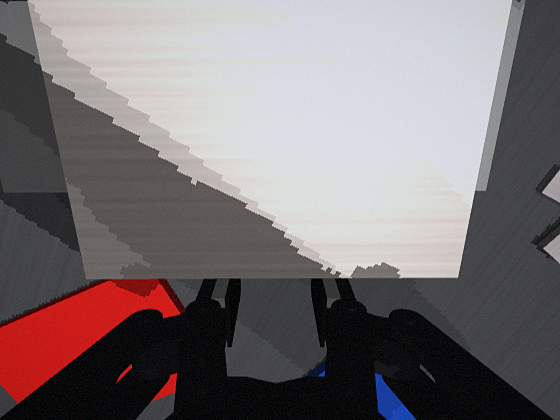

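The fingers now press below the level of the near edge at row 278, and the cover is wedged against the step with about 12 N. Next is a small test lift along the arc.

Emit:
{"api": "arm_command", "payload": {
  "series": "0.6 0.001 0 -0.0055 0; 0.6 0.001 0 -0.0055 0; 0.6 0.001 0 -0.0055 0; 0.6 0.001 0 -0.0055 0; 0.6 0.001 0 -0.0055 0; 0.6 0.001 0 -0.0055 0; 0.6 0.001 0 -0.0055 0; 0.6 0.001 0 -0.0055 0; 0.6 0 0 0 0; 0.6 0 0 0 0"
}}

```text
clock: 14.8
position: [0.5681, -0.0616, 0.059]
ee_rot: [0.527, 0.85, -0.001, 0.004]
ft_force: [9.7, -14.8, -0.1]
grip_width: 0.403
grasp_force: 8.8
```

```bash
python3 - <<'E'
from h import *
W=viewer.camera("wrist");ob=manip.get_obs();print(ob["position"],ob["ft_force"],ob["ft_force"]@EX,ob["torque"])
g=W["pixels"].mean(2);cv2.imwrite("pics/w6.png",W["pixels"][:,:,::-1])
for c in(450,430):print(c,g[240:320:4,c].round())
for r in(150,250):print(r,[c for c in range(380,555) if abs(g[r,c+1]-g[r,c-1])>60])
E
```

```text
[ 0.5681 -0.0616  0.059 ] [ 10.8541 -14.908    0.9145] -18.190082435849387 [-3.0547 -1.9866  0.082 ]
450 [210. 215. 211. 211. 214. 216. 215. 209. 213.  53.  72.  69.  72.  68.
  66.  73.  75.  67.  66.  72.]
430 [217. 215. 215. 216. 216. 221. 218. 212. 220.  71.  71.  70.  72.  72.
  72.  60.  64.  63.  59.  62.]
150 [467, 468]
250 [459, 460, 537, 539, 540]
```

The near edge stays at row 275 and its width is unchanged although the camera rose 18 mm, so the edge is rising with the fingers. I'll continue along the arc.

Emit:
{"api": "arm_command", "payload": {
  "series": "0.6 0.004 0 -0.017 0; 0.6 0.005 0 -0.017 0; 0.6 0.006 0 -0.016 0; 0.6 0.007 0 -0.016 0; 0.6 0.008 0 -0.015 0; 0.6 0.009 0 -0.015 0; 0.6 0.010 0 -0.014 0; 0.6 0.011 0 -0.013 0; 0.6 0.012 0 -0.0125 0; 0.6 0.013 0 -0.0115 0"
}}

```text
clock: 16.1
position: [0.5513, -0.0282, 0.1175]
ee_rot: [0.526, 0.85, 0.0, 0.001]
ft_force: [0.6, -2.9, 3.4]
grip_width: 0.397
grasp_force: 1.5
```

```bash
python3 - <<'E'
from h import *
W=viewer.camera("wrist");ob=manip.get_obs();print(ob["position"],ob["ft_force"],ob["ft_force"]@EX,ob["torque"])
S=viewer.camera("scene")
b=cv2.resize(S["pixels"][140:240,255:365],(440,400),interpolation=cv2.INTER_CUBIC);a=cv2.resize(W["pixels"],(360,270));a=cv2.copyMakeBorder(a,0,130,0,0,cv2.BORDER_CONSTANT)
cv2.imwrite("pics/c7.png",np.hstack([a,b])[:,:,::-1])
E
```

```text
[ 0.5508 -0.0267  0.1175] [ 1.1471 -1.4128  2.4841] -1.7768577335860993 [-0.3909 -0.1743  0.0382]
```

View pics/c7.png

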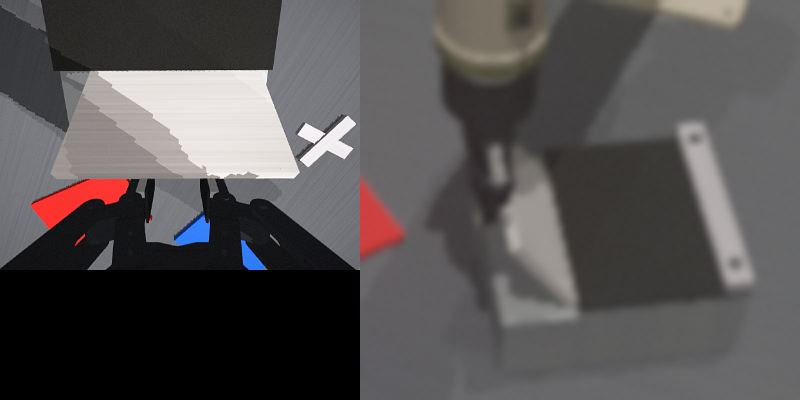

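About 50° of tilt in both views: the near edge is raised at the fingers and the far edge is in the step corner. I'll carry on to vertical and over.

Emit:
{"api": "arm_command", "payload": {
  "series": "0.6 0.0145 0 -0.0105 0; 0.6 0.015 0 -0.0095 0; 0.6 0.016 0 -0.0085 0; 0.6 0.0165 0 -0.0075 0; 0.6 0.017 0 -0.0065 0; 0.6 0.0175 0 -0.005 0; 0.6 0.0175 0 -0.004 0; 0.6 0.018 0 -0.003 0; 0.6 0.018 0 -0.002 0; 0.6 0.018 0 -0.0005 0"
}}

```text
clock: 17.45
position: [0.5202, 0.0336, 0.1392]
ee_rot: [0.525, 0.851, 0.0, -0.0]
ft_force: [0.0, 0.3, -1.1]
grip_width: 0.404
grasp_force: 0.0
```

```bash
python3 - <<'E'
from h import *
W=viewer.camera("wrist");ob=manip.get_obs();print(ob["position"],ob["ft_force"],ob["ft_force"]@EX)
g=W["pixels"].mean(2);cv2.imwrite("pics/w8.png",W["pixels"][:,:,::-1])
for c in(220,280,340):print(c,g[0:300:8,c].astype(int).tolist())
E
```

```text
[0.5199 0.0345 0.1391] [ 0.3057  1.0948 -0.1172] 0.8420280847967561
220 [114, 64, 67, 70, 62, 66, 66, 62, 63, 63, 64, 60, 60, 59, 58, 61, 65, 63, 66, 38, 43, 45, 42, 41, 40, 44, 42, 143, 148, 143, 145, 248, 245, 251, 151, 146, 146, 143]
280 [105, 59, 65, 70, 71, 71, 72, 67, 76, 72, 62, 67, 65, 64, 61, 63, 63, 61, 60, 61, 64, 64, 59, 40, 43, 33, 43, 144, 149, 144, 148, 247, 246, 243, 242, 240, 185, 158]
340 [100, 55, 67, 72, 67, 66, 68, 64, 70, 67, 71, 72, 71, 73, 66, 64, 61, 67, 67, 58, 64, 59, 62, 36, 40, 42, 41, 142, 148, 146, 142, 255, 255, 253, 36, 33, 33, 67]
```

```bash
python3 - <<'E'
from h import *
S=viewer.camera("scene");T=viewer.camera("top")
for n,d,(x0,y0,x1,y1) in(("S",S,(262,165,360,240)),("T",T,(185,190,300,300))):
    g=d["pixels"].mean(2)[y0:y1:4,x0:x1:3]
    print(n);print("\n".join("".join("%4d"%v for v in r) for r in g))
E
```

```text
S
 102 103 103 103 103 103 104 102  94  93  93  93  94  62  45  46  49  47  69  71  68  91  96  95  96  97  98  98 103 105 105 105 104
 103 104 104 103 103 104 103 100  94  93  94  94  91  59  44  49  86  54  70  68  72  95  97  96  98 102 103 101 104 104 104 104 105
 104 103 103 104 104 103 102  94  94  95  93  92  67  65  47  44 113  71  70  67  86  96  93  91 116 150 146 105 104 104 105 105 104
 104 104 104 104 104 103  95  96  95  93  92  87  66  58  48  56 103 101  52  46  54  55  56  55  69 168 173 122 103 102 103 103 104
 103 104 103 104 104  95  95 127 140 142 100  97  96  96  60  44  50  47  45  48  54  54  56  54  56 135 176 158 104 103 104 103 104
 105 104 104 104 104  96  94 111 144 142  99  95  97 107  87  47  58 142  67  53  55  56  54  55  58  81 172 172 117 104 103 103 103
 104 103 103 105 101  95  94  91 143 145 142 102  96 106  95  63  89 152 128  55  55  53  53  55  56  60 149 174 149 104 103 103 103
 114 105 105 104  96  94  92  81 136 140 140 132  96 105  98  98 101 117 169  57  56  55  54  56  57  56 102 174 170 110 103 103 103
 111 112 104 102  94  94  93  81 1
[... 5126 characters left out ...]
 211 205 198 185 169 144  96  80  80  95 109 108 107 107 107 106 117 116
 117 117 118 119 119 119 120 120 120 120 120 211 145 158 182 197 205 211 214 216 215 211 205 198 185 170 146  98  80  78  93 106 105 105 106 105 105 116 116
 115 115 115 116 117 117 118 118 119 120 121 121 236 158 182 197 205 211 214 216 215 211 205 198 186 169 146 100  80  78  94 107 107 106 106 106 106 117 117
 116 117 117 117 117 118 118 119 119 120 119 119 119 159 182 197 205 211 214 216 215 211 205 198 187 170 148 100  80  78  94 108 107 107 106 105 105 116 115
 115 115 115 116 117 117 118 119 119 119 120 121 121 159 182 197 205 210 214 216 215 211 205 198 186 170 149 103  79  79  93 107 105 106 105 106 105 117 116
```

The readings fit an upright cover. In the wrist view there is a shaded back face at rows 216–247, a lit top edge at rows 248–272, and its shadow on the black deck. I'll push on past vertical.

Emit:
{"api": "arm_command", "payload": {
  "series": "0.6 0.0125 0 0 0; 0.6 0.0125 0 0 0; 0.6 0.0125 0 0 0; 0.6 0.0125 0 0 0; 0.6 0.0125 0 0 0; 0.6 0.0125 0 0 0; 0.6 0 0 0 0; 0.6 0 0 0 0; 0.6 0 0 0 0; 0.6 0 0 0 0"
}}

```text
clock: 18.85
position: [0.507, 0.0597, 0.1392]
ee_rot: [0.525, 0.851, -0.0, -0.0]
ft_force: [-0.6, -0.1, 0.2]
grip_width: 0.401
grasp_force: 0.0
```

```bash
python3 - <<'E'
from h import *
W=viewer.camera("wrist");ob=manip.get_obs();print(ob["position"],ob["ft_force"],ob["ft_force"]@EX)
g=W["pixels"].mean(2);cv2.imwrite("pics/w9.png",W["pixels"][:,:,::-1])
for c in(150,220,280,340,420):print(c,g[0:300:8,c].astype(int).tolist())
E
```

```text
[0.507  0.0598 0.1392] [ 0.5462 -0.8849  0.0298] -1.0358103634945064
150 [87, 198, 207, 216, 215, 205, 199, 58, 28, 30, 32, 22, 30, 34, 35, 15, 22, 54, 11, 11, 15, 16, 15, 16, 21, 25, 16, 22, 18, 14, 14, 19, 156, 159, 160, 160, 157, 157]
220 [89, 219, 223, 227, 228, 233, 229, 37, 20, 30, 29, 31, 30, 34, 31, 32, 31, 249, 244, 119, 152, 151, 150, 148, 148, 153, 47, 43, 161, 168, 163, 136, 229, 74, 82, 73, 72, 69]
280 [89, 232, 229, 231, 232, 237, 232, 40, 28, 38, 35, 32, 35, 32, 31, 29, 28, 253, 246, 242, 244, 244, 244, 243, 245, 151, 152, 154, 154, 240, 241, 218, 230, 64, 236, 147, 151, 153]
340 [88, 237, 231, 233, 234, 238, 236, 38, 32, 39, 33, 33, 34, 32, 31, 38, 28, 250, 245, 246, 245, 246, 245, 245, 244, 248, 245, 244, 243, 243, 226, 223, 220, 69, 16, 11, 15, 34]
420 [86, 230, 223, 223, 227, 228, 224, 70, 97, 92, 92, 87, 90, 97, 89, 91, 91, 90, 93, 92, 91, 94, 89, 96, 90, 89, 96, 93, 91, 92, 94, 92, 85, 95, 80, 76, 80, 89]
```

```bash
python3 - <<'E'
from h import *
W=viewer.camera("wrist");o=manip.get_obs()["position"][:2]
g=W["pixels"].mean(2)
f=lambda p,z:((ray(W,p,z)-np.array([.511,.0345]))@np.c_[EX,EY][:2]*1000).round(1)
print("fence foot",f((280,52),.08),"fence",f((280,52),.095),f((280,3),.095))
print("far edge",f((280,133),.088),"near",f((280,260),.088),f((340,263),.088))
for r in(150,180,200,240,256):
    e=[c for c in range(20,540) if abs(g[r,c+1]-g[r,c-1])>50];print(r,e)
for c in(300,355):print(c,[(r,int(g[r+1,c]-g[r-1,c])) for r in range(2,320) if abs(g[r+1,c]-g[r-1,c])>25])
E
```

```text
fence foot [128.   -9.5] fence [126.4  -9.3] [150.1  -9.2]
far edge [81.7 -9.6] near [ -5.5 -10. ] [ -7.8 -52. ]
150 [151, 152, 153, 226, 227, 228, 229, 231, 232, 393, 394, 404]
180 [114, 155, 156, 171, 174, 254, 255, 372, 373, 374, 375, 390, 391, 400, 401]
200 [157, 158, 159, 173, 174, 175, 176, 231, 233, 284, 285, 286, 288, 289, 312, 313, 315, 318, 319, 338, 340, 370, 371, 372, 373, 387, 388, 389, 398]
240 [124, 162, 163, 177, 178, 179, 180, 245, 246, 247, 363, 364, 367, 368, 369, 383, 384, 393]
256 [133, 156, 157, 161, 163, 165, 179, 181, 202, 203, 211, 213, 223, 224, 234, 235, 238, 239, 240, 311, 312, 313, 316, 317, 327, 328, 362, 363, 365, 367, 368, 381, 382, 386, 539]
300 [(6, 100), (7, 161), (8, 53), (54, -86), (55, -218), (56, -106), (133, 31), (134, 212), (135, 190), (190, -44), (191, -112), (192, -55), (227, 98), (228, 118), (262, -98), (263, -182), (264, -46), (265, 167), (266, 143), (277, -28), (278, -93), (279, -54), (318, -32), (319, -79)]
355 [(6, 93), (7, 159), (8, 54), (54, -125), (55, -193), (56, -78), (132, 26), (133, 96), (134, 197), (135, 133), (262, -109), (263, -156), (265, 157), (266, 97), (277, -46), (278, -96), (279, -38), (296, -52), (297, -128), (298, -98), (299, -34)]
```

The cover now lies recessed face up, with its rim visible as a 15 px border. It spans block x from about -17 to 82 mm, and the fence measures 126 to 150 mm, as it should. I'll back off over the low deck and come down behind the near edge.

Emit:
{"api": "arm_command", "payload": {
  "series": "0.6 -0.041 0 0 0; 0.6 -0.041 0 0 0; 0.6 -0.041 0 0 0; 0.6 -0.041 0 0 0; 0.6 0 0 0.03 0; 0.6 0 0 0.03 0; 0.6 0 0 0.03 0; 0.6 0 0 0.03 0; 0.6 0 0 0.01 0; 0.6 0 0 0 0"
}}

```text
clock: 20.2
position: [0.5363, 0.0012, 0.087]
ee_rot: [0.525, 0.851, -0.0, -0.0]
ft_force: [-0.9, 0.6, -0.4]
grip_width: 0.398
grasp_force: 0.0
```

```bash
python3 - <<'E'
from h import *
W=viewer.camera("wrist");ob=manip.get_obs();print(ob["position"],ob["ft_force"])
cv2.imwrite("pics/w10.png",W["pixels"][:,:,::-1])
g=W["pixels"].mean(2);f=lambda p,z:((ray(W,p,z)-np.array([.511,.0345]))@np.c_[EX,EY][:2]*1000).round(1)
for c in(200,300,355):print(c,[(r,int(g[r+1,c]-g[r-1,c]),f((c,r),.088).tolist()) for r in range(2,320) if abs(g[r+1,c]-g[r-1,c])>60])
r=150;print([(c,int(g[r,c+1]-g[r,c-1]),f((c,r),.088)[1]) for c in range(60,500) if abs(g[r,c+1]-g[r,c-1])>60])
E
```

```text
[0.5365 0.0012 0.0873] [-0.558  -0.0534  0.9728]
200 [(14, -185, [70.8, 24.4]), (15, -119, [70.4, 24.4]), (17, 138, [69.7, 24.5]), (18, 155, [69.3, 24.5]), (108, -127, [33.4, 27.1]), (109, -150, [33.0, 27.1]), (121, 128, [27.8, 27.5]), (122, 172, [27.3, 27.5]), (157, -114, [11.3, 28.7]), (197, -82, [-8.4, 30.1]), (199, 63, [-9.5, 30.2]), (218, -63, [-19.4, 30.9]), (219, -81, [-20.0, 30.9]), (287, -63, [-59.2, 33.8])]
300 [(13, -79, [71.2, -16.9]), (14, -224, [70.8, -16.9]), (16, 217, [70.1, -16.9]), (196, -150, [-7.9, -18.8]), (197, -141, [-8.4, -18.8]), (199, 180, [-9.4, -18.8]), (200, 94, [-10.0, -18.8]), (218, -66, [-19.4, -19.0]), (219, -69, [-19.9, -19.1]), (220, -64, [-20.5, -19.1]), (221, -83, [-21.0, -19.1]), (256, 69, [-40.6, -19.6]), (257, 87, [-41.1, -19.6]), (284, -61, [-57.3, -19.9])]
355 [(13, -80, [71.2, -39.6]), (14, -210, [70.8, -39.6]), (16, 74, [70.1, -39.7]), (17, 123, [69.7, -39.7]), (18, 126, [69.3, -39.7]), (106, -109, [34.3, -42.4]), (107, -129, [33.9, -42.4]), (121, 157, [27.8, -42.9]), (122, 115, [27.3, -42.9]), (196, -107, [-7.9, -45.6]), (197, -192, [-8.4, -45.7]), (198, 65, [-8.9, -45.7]), (199, 193, [-9.4, -45.7]), (218, -68, [-19.4, -46.5]), (219, -70, [-19.9, -46.6]), (284, -70, [-57.3, -49.4]), (297, -70, [-65.4, -50.0])]
[(110, 130, np.float64(70.5)), (111, 126, np.float64(70.0)), (132, -103, np.float64(60.2)), (133, -62, np.float64(59.7)), (136, 95, np.float64(58.3)), (406, -109, np.float64(-67.7)), (408, -62, np.float64(-68.6)), (409, -93, np.float64(-69.1)), (411, 69, np.float64(-70.0)), (412, 195, np.float64(-70.5)), (413, 115, np.float64(-71.0)), (433, -180, np.float64(-80.3)), (434, -239, np.float64(-80.8)), (445, 75, np.float64(-85.9))]
```

Emit:
{"api": "arm_command", "payload": {
  "series": "0.6 0 0 0.005 0; 0.6 0 0 0.005 0; 0.6 0 0 0.005 0; 0.6 0 0 0.0025 0; 0.6 0 0 0.0025 0; 0.6 0 0 0.0025 0; 0.6 0 0 0.0025 0; 0.6 0 0 0.0025 0; 0.6 0 0 0 0; 0.6 0 0 0 0"
}}

```text
clock: 21.5
position: [0.5364, 0.0013, 0.0762]
ee_rot: [0.525, 0.851, 0.0, 0.0]
ft_force: [-0.2, -0.2, 0.1]
grip_width: 0.402
grasp_force: 0.0
```

Emit:
{"api": "arm_command", "payload": {
  "series": "0.6 0 0 0.0025 0; 0.6 0 0 0.0025 0; 0.6 0 0 0.0025 0; 0.6 0 0 0.0025 0; 0.6 0 0 0.0025 0; 0.6 0 0 0.0025 0; 0.6 0 0 0.0025 0; 0.6 0 0 0.0025 0; 0.6 0 0 0 0; 0.6 0 0 0 0"
}}

```text
clock: 22.75
position: [0.5364, 0.0013, 0.0682]
ee_rot: [0.525, 0.851, 0.0, -0.0]
ft_force: [-0.1, 0.1, 0.6]
grip_width: 0.398
grasp_force: 0.0
```

Emit:
{"api": "arm_command", "payload": {
  "series": "0.6 0 0 0.0025 0; 0.6 0 0 0.0025 0; 0.6 0 0 0.0025 0; 0.6 0 0 0.0025 0; 0.6 0 0 0.0025 0; 0.6 0 0 0.0025 0; 0.6 0 0 0.0025 0; 0.6 0 0 0 0; 0.6 0 0 0 0; 0.6 0 0 0 0"
}}

```text
clock: 24.0
position: [0.5364, 0.0013, 0.0612]
ee_rot: [0.525, 0.851, 0.0, -0.0]
ft_force: [0.2, -0.2, -0.0]
grip_width: 0.405
grasp_force: 0.0
```

Emit:
{"api": "arm_command", "payload": {
  "series": "0.6 0 0 0.0025 0; 0.6 0 0 0.0025 0; 0.6 0 0 0.0025 0; 0.6 0 0 0.0025 0; 0.6 0 0 0.0025 0; 0.6 0 0 0.0025 0; 0.6 0 0 0.0025 0; 0.6 0 0 0.0025 0; 0.6 0 0 0.0025 0; 0.6 0 0 0 0"
}}

```text
clock: 25.25
position: [0.5366, 0.0013, 0.0557]
ee_rot: [0.526, 0.851, 0.001, -0.001]
ft_force: [-22.8, -0.5, 52.0]
grip_width: 0.4
grasp_force: 26.0
```

Touched the low deck: the tips are at 70 mm with the TCP at about 0.056. For tips at about 83.5 mm I need TCP z of about 0.0695. I'll raise to that, then push.

Emit:
{"api": "arm_command", "payload": {
  "series": "0.6 0 0 -0.015 0; 0.6 0 0 -0.015 0; 0.6 0 0 -0.0135 0; 0.6 0 0 0 0; 0.6 0.0125 0 0 0; 0.6 0.0125 0 0 0; 0.6 0.0125 0 0 0; 0.6 0.0125 0 0 0; 0.6 0.0125 0 0 0; 0.6 0.0125 0 0 0"
}}

```text
clock: 26.5
position: [0.5228, 0.0284, 0.0696]
ee_rot: [0.525, 0.851, 0.0, -0.0]
ft_force: [0.6, -0.9, -0.5]
grip_width: 0.396
grasp_force: 0.7
```

```bash
cat > m.py <<'E'
from h import *
W=viewer.camera("wrist");ob=manip.get_obs();print(ob["clock"],ob["position"],ob["ft_force"],"Fx",ob["ft_force"]@EX)
g=W["pixels"].mean(2);f=lambda p,z:((ray(W,p,z)-np.array([.511,.0345]))@np.c_[EX,EY][:2]*1000).round(1)
print("TCP bx",(ob["position"]-[.511,.0345,0])@EX)
for c in(200,300,355):print(c,[(r,int(g[r+1,c]-g[r-1,c]),f((c,r),.088)[0]) for r in range(2,300) if abs(g[r+1,c]-g[r-1,c])>80])
cv2.imwrite("pics/wm%d.png"%(ob["clock"]*100),W["pixels"][:,:,::-1])
E
python3 m.py
```

```text
26.55 [0.5226 0.029  0.0695] [ 1.2593 -0.8384  0.4716] Fx -1.3135550281495676
TCP bx -0.010082143889806402
200 [(7, 194, np.float64(100.0)), (8, 238, np.float64(99.6)), (38, -172, np.float64(89.7)), (40, 137, np.float64(89.1)), (121, -176, np.float64(59.5)), (123, 169, np.float64(58.7)), (169, -119, np.float64(39.7)), (170, -112, np.float64(39.3))]
300 [(7, 200, np.float64(100.0)), (8, 236, np.float64(99.7)), (38, -161, np.float64(89.8)), (39, -85, np.float64(89.4)), (41, 111, np.float64(88.7)), (42, 124, np.float64(88.4)), (231, -85, np.float64(11.3)), (232, -180, np.float64(10.8)), (234, 84, np.float64(9.9))]
355 [(7, 202, np.float64(100.0)), (8, 195, np.float64(99.7)), (38, -188, np.float64(89.8)), (40, 161, np.float64(89.1)), (41, 153, np.float64(88.7)), (115, -101, np.float64(61.8)), (119, 157, np.float64(60.3)), (136, -119, np.float64(53.5)), (137, -131, np.float64(53.1)), (155, 144, np.float64(45.7)), (156, 139, np.float64(45.3)), (231, -82, np.float64(11.3)), (232, -185, np.float64(10.8)), (233, -84, np.float64(10.4)), (235, 156, np.float64(9.4)), (236, 99, np.float64(8.9)), (243, -117, np.float64(5.4)), (297, -100, np.float64(-23.3))]
```

Emit:
{"api": "arm_command", "payload": {
  "series": "0.6 0.0125 0 0 0; 0.6 0.0125 0 0 0; 0.6 0.0125 0 0 0; 0.6 0.0125 0 0 0; 0.6 0.0125 0 0 0; 0.6 0.0025 0 0 0; 0.6 0.0025 0 0 0; 0.6 0.0025 0 0 0; 0.6 0.0025 0 0 0; 0.6 0 0 0 0"
}}

```text
clock: 27.8
position: [0.5114, 0.0515, 0.0701]
ee_rot: [0.526, 0.85, -0.0, 0.002]
ft_force: [7.5, -10.5, -1.6]
grip_width: 0.395
grasp_force: 6.1
```

```bash
python3 m.py
```

```text
27.85 [0.5114 0.0514 0.07  ] [  6.5382 -11.3502  -1.8131] Fx -13.076406963656282
TCP bx 0.0149832422730905
200 [(4, -90, np.float64(126.8)), (5, -205, np.float64(126.5)), (6, -88, np.float64(126.2)), (9, 178, np.float64(125.2)), (10, 183, np.float64(124.9)), (39, -86, np.float64(115.3)), (40, -201, np.float64(115.0)), (42, 144, np.float64(114.3)), (43, 163, np.float64(113.9)), (122, -176, np.float64(85.0)), (123, -142, np.float64(84.6)), (124, 157, np.float64(84.2)), (125, 207, np.float64(83.8)), (164, -100, np.float64(67.7)), (256, -118, np.float64(24.5)), (257, -98, np.float64(24.0))]
300 [(4, -154, np.float64(126.8)), (5, -140, np.float64(126.4)), (9, 106, np.float64(125.1)), (11, 87, np.float64(124.5)), (12, 118, np.float64(124.2)), (39, -172, np.float64(115.2)), (41, 173, np.float64(114.6)), (232, -170, np.float64(36.4)), (233, -97, np.float64(36.0)), (256, -161, np.float64(24.3)), (295, 98, np.float64(3.3)), (296, 126, np.float64(2.7))]
355 [(4, -186, np.float64(126.7)), (5, -108, np.float64(126.4)), (8, 192, np.float64(125.4)), (9, 208, np.float64(125.1)), (39, -167, np.float64(115.2)), (41, 160, np.float64(114.5)), (118, -87, np.float64(86.4)), (120, 83, np.float64(85.6)), (137, -165, np.float64(78.8)), (138, -88, np.float64(78.4)), (155, 109, np.float64(71.4)), (156, 170, np.float64(71.0)), (231, -139, np.float64(36.9)), (232, -118, np.float64(36.4)), (235, 172, np.float64(34.9)), (236, 144, np.float64(34.4)), (242, -118, np.float64(31.4)), (255, -88, np.float64(24.8)), (256, -124, np.float64(24.3)), (295, 115, np.float64(3.2)), (297, -92, np.float64(2.1)), (298, -95, np.float64(1.5))]
```

Wedged against the fence: 13 N, far edge even at all three columns. I'll release straight back, rise, and check with the last view.

Emit:
{"api": "arm_command", "payload": {
  "series": "0.6 -0.0075 0 0 0; 0.6 -0.02 0 0 0; 0.6 -0.04 0 0 0; 0.6 -0.06 0 0 0; 0.6 -0.06 0 0 0; 0.6 -0.02 0 -0.08 0; 0.6 0 0 -0.1 0; 0.6 0 0 -0.1 0; 0.6 0 0 0 0; 0.6 0 0 0 0"
}}

```text
clock: 29.1
position: [0.5467, -0.0199, 0.1809]
ee_rot: [0.525, 0.851, -0.0, -0.001]
ft_force: [0.0, 1.0, -0.2]
grip_width: 0.398
grasp_force: 0.0
```

```bash
python3 - <<'E'
from h import *
W=viewer.camera("wrist");S=viewer.camera("scene");ob=manip.get_obs();print(ob["clock"],ob["position"],ob["ft_force"])
f=lambda p,z:((ray(W,p,z)-np.array([.511,.0345]))@np.c_[EX,EY][:2]*1000).round(1)
g=W["pixels"].mean(2)
for c in(200,240,320,355):print(c,[(r,int(g[r+1,c]-g[r-1,c]),f((c,r),.088)[0]) for r in range(2,200) if abs(g[r+1,c]-g[r-1,c])>50])
b=cv2.resize(S["pixels"][150:250,255:365],(440,400),interpolation=cv2.INTER_CUBIC);a=cv2.resize(W["pixels"],(360,270));a=cv2.copyMakeBorder(a,0,130,0,0,cv2.BORDER_CONSTANT)
cv2.imwrite("pics/c11.png",np.hstack([a,b])[:,:,::-1])
E
```

```text
29.2 [ 0.5464 -0.0201  0.1804] [-0.4087  0.0563 -0.384 ]
200 [(79, -169, np.float64(25.0)), (80, -211, np.float64(24.4)), (81, -55, np.float64(23.7)), (118, 109, np.float64(-1.5)), (119, 77, np.float64(-2.2)), (126, -89, np.float64(-7.2))]
240 [(79, -174, np.float64(25.1)), (80, -202, np.float64(24.4)), (81, -52, np.float64(23.7)), (117, 75, np.float64(-0.8)), (118, 130, np.float64(-1.5)), (154, -93, np.float64(-27.8))]
320 [(14, -173, np.float64(65.4)), (16, 167, np.float64(64.3)), (17, 69, np.float64(63.7)), (62, -63, np.float64(36.1)), (64, 62, np.float64(34.8)), (78, -52, np.float64(25.8)), (79, -207, np.float64(25.1)), (80, -175, np.float64(24.4)), (117, 84, np.float64(-0.7)), (118, 150, np.float64(-1.4)), (119, 53, np.float64(-2.1)), (198, -94, np.float64(-62.4))]
355 [(78, -61, np.float64(25.8)), (79, -219, np.float64(25.1)), (80, -161, np.float64(24.5)), (117, 119, np.float64(-0.7)), (118, 155, np.float64(-1.4)), (198, -95, np.float64(-62.4))]
```

View pics/c11.png

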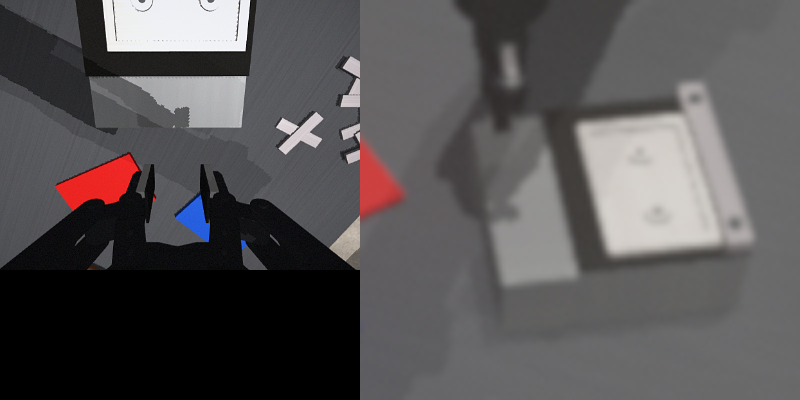

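The final views show the cover recessed face up and flush along the fence. Its near edge is parallel to the step and it sits about 10 mm off mid-length, within tolerance. The gripper is clear, so I'll hand in.

```bash
python3 -c "
from workcell import manip
print(manip.hand_in())"
```

```text
the job is handed in; nothing more can be done
None
```

I turned the cover recessed face up on the black deck, pushed it square against the fence, released it and handed the job in at about 29 s; no verdict came back. The gripper pressed the low deck with about 52 N once while finding its height, which could count against the 40 N limit if fingertips are included.

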